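Set the vibrating table to speed five and start it

ROBOT

A 7-joint arm with a two-finger parallel gripper is mounted at the origin on the work surface. World frame = base frame: x ahead of the robot, y to its left, z up, the work surface at z = 0. Lengths are in m, angles in rad, forces in N, time in s.
With the tool pointing down it reaches from about 0.425 to 0.875 m from the base axis. Payload 4.7 kg.
Tool frame: the origin (TCP) lies at the very end of the fingers, on their centre line; the grasp point (between the pads) lies 19 mm behind it (ctrl.grasp_offset is the distance from the TCP to the grasp point, in m); z points along the fingers, y is the direction in which the jaws open and shut (so a half turn about z gives the same grasp; the last joint's range is limited). The gripper opens to 87 mm and grips with 3 to 60 N. Pads are 19 mm wide; open, the fingers measure 117 mm over their backs; the gripper's body (75 mm by 190 mm) begins 51 mm behind the grasp point.
Start: joints at [1.135, 0.321, -0.07, 1.45, 0.023, 1.371, -0.057], TCP at [0.283, -0.585, 0.223] pointing down, gripper open.
Joint ranges: [-2.86, 2.86], [-0.3, 2.09], [-1.38, 1.24], [0.06, 2.45], [-1.56, 4.7], [0.09, 2.05], [-2.69, 2.69]. Speed limits (rad/s): [2.57, 2.57, 3.14, 3.14, 3.14, 3.14, 3.14].

INTERFACE

Orientations are given as a rotation vector (axis times angle).
In Python, from bench import ctrl gives the robot as it stands.
- The arm moves only by the shell command python3 -m creep 'ROWS' [FORCE]. ROWS is JSON, a list that holds one entry, the list of rows, each a list of 7 numbers: the opening, from 0 (shut) to 1 (fully open), then the shift along the tool's x, y, z in mm, then the turn, a rotation vector about the tool's x, y, z in rad. In form: [[[grip, dx, dy, dz, rx, ry, rz], ...]]. A call has 1 to 5 rows; each row is the pose to reach, as a shift and turn from the pose commanded when the call began, along the tool's axes at that moment; what a row does not reach only later rows make up. A row lasts 1/10 s, in which the tool goes at most 50 mm and 8.59 degrees, less where a joint would pass 70% of its speed; a pose out of reach is approached as far as the arm can. A call with a gripper value outside its range is refused whole. The fingers move at their own pace and stop on an object; FORCE is the grip in N (left out, the last holds). Time passes only in rows, so rows that repeat a pose let the fingers close. It gives the time, the measured TCP pose, the force and the opening at its end, in the units of the state.
- ctrl.get_state(): the state, without advancing time (a new reading comes with each control period).
- ctrl.get_image(name): name is "scene" or "top"; returns the picture (400x640x3 uint8, red, green, blue); there is no depth.
- ctrl.camera_params(name): a dict with "K" (3x3 intrinsics, pixels), "pose" (4x4, takes a point from camera to world coordinates). Camera axes: x right, y down, z forward; pixel columns grow to the right and rows downward; lengths in m; the calibration is good to about 2 mm. A picture is of the moment at which its call begins. camera_params takes no time and is no camera call.
- ctrl.close_job(): hands the job in, once; it reports no verdict.
The state is a dict: "time": time; "joint_positions": joint angles; "qd": joint speeds; "joint_torque": joint torques, N m; "position": TCP position; "tool_rot": TCP orientation; "ft_force": force on the tool from outside, world axes, zero at the start; "torque": the same for the moment, N m; "grip_width": opening from 0.0 (shut) to 1.0 (fully open).
Only numpy, scipy, OpenCV 4.12 (cv2) and the standard library are available. Lean on these libraries where they do the work, as an engineer would, in place of code of your own. Each camera call takes 0.05 s, during which the arm holds its last target. There are 200 camera calls.

TASK

Get the mould vibrating table going: with a fingertip, push the lever of its speed selector clockwise, click by click, until it rests at the big green mark (the fifth click from the red off mark) without ever running past to the next mark; then press the green start button fully in and let it come back out. Push and press only: do not pinch the lever, do not press the start button before the speed is set, do not press the red stop button, and leave the filled mould, the jar, the bowl and the spatula where they are.

Things in the scene. Friction and masses are not known exactly. Their poses are not given: they have to be found in the camera images.
- vibrator: Fixed steel mould vibrating table, 330 (x) x 300 (y) mm; origin: centre of its underside, on the work surface; x points from its control deck to its platform (away from the robot at yaw 0), z up. The white deck, 70 mm above the work surface, is the -x half: selector at left (+y), two buttons at right. The platform, top at 82 mm, is the +x half and carries the mould.
- selector (a joint): Selector angle, rad, growing clockwise from above. 8 clicks 0.628 (36 deg) apart: 0 off (red dot), 0.628, 1.257, 1.885, 2.513 (small black dots), 3.142 fifth (big green dot), 3.770, 4.398 (black). Starts at 0, 1 or 2 clicks; at 0 the lever points 126 deg counter-clockwise of the machine's +x. Past half-way between clicks it snaps on by itself; before that it springs back. Takes about 0.1 N m.
- selector_axis (a point): Point on the selector's vertical turning axis, 22 mm above the deck, at the lever's mid-height; fixed to the machine, its axes parallel to the machine's. The flat dots on the deck lie 63 mm from the axis.
- selector_tip (a point): Middle of the lever's end face, 54 mm from the axis, 22 mm above the deck; x points outwards along the lever, z up. The black lever (white line on top) is a bar 12 mm thick, 9 to 35 mm above the deck, from a round hub (30 mm diameter, 34 mm high) out to this point.
- start_button (a joint): Travel of the green start button in m: 0 = out, 0.006 = fully in. It springs back; fully in takes 5 N.
- start_button_top (a point): Centre of the top face of the green start button (26 mm diameter, in a black collar of 42 mm; its top stands 22 mm above the deck), pressed straight down. On the deck corner nearest the robot, on the machine's right.
- stop_button (a joint): Travel of the red stop button in m: 0 = out, 0.006 = fully in. Leave it alone.
- stop_button_top (a point): Centre of the top face of the red stop button, same size as the green one, 80 mm beyond it along the machine's x.
- mould: Loose pale grey chocolate mould filled with dark chocolate, 135 x 275 x 24 mm, lying on the platform; origin at the centre of its underside. Leave it.
- jar: Loose red glass jar with white lid, 56 mm diameter, 75 mm high, on the work surface left of the machine; origin at the centre of its underside. Leave it.
- bowl: Loose small steel bowl of white cotton balls, 90 mm across, 40 mm high, on the work surface left of the machine; origin at the centre of its underside. Leave it.
- spatula: Loose spatula lying flat on the work surface right of the machine; origin on its underside, x along its length. Leave it.

How it is judged:
On the way, in this order (a step that is already met when the one before it is completed fails the run):
1. the selector rests at the green mark (fifth click) (value of joint selector between 2.992 and 3.292 rad and velocity of joint selector between -0.2 and 0.2 rad/s), for 0.2 s.
2. the green start button is pressed in with the selector at the green mark (value of joint selector between 2.992 and 3.292 rad and value of joint start_button above 0.0045 m), for 0.05 s.
At the end, for the whole second after the job is handed in: The selector rests at the green mark (3.142 rad, within 0.15), both buttons are out (within 1 mm), and the mould, jar, bowl and spatula are within 20 mm of where they began (value of joint selector between 2.992 and 3.292 rad and value of joint each of start_button, stop_button below 0.001 m and distance of each of mould, jar, bowl, spatula from where it was at the start of the episode below 0.02 m); the robot touches nothing.
It fails at once if the selector ran past the green mark towards the next one (more than 0.45 rad past) (value of joint selector above 3.592 rad).
It fails at once if the lever was pinched (pressed on both sides at once with over 2 N) (contact force between the fingers and selector_c1 above 2 N and contact force between the fingers and selector_c2 above 2 N).
It fails at once if the start button was pressed while the selector was not at the green mark (value of joint start_button above 0.003 m and not (value of joint selector between 2.992 and 3.292 rad)).
It fails at once if the red stop button was pressed (value of joint stop_button above 0.003 m).
It fails at once if the mould, jar, bowl or spatula was moved by over 20 mm, or the jar tipped over (distance of any of mould, jar, bowl, spatula from where it was at the start of the episode above 0.02 m or angle between jar's own z axis and vertical above 0.35 rad).
It also fails if it takes over 64 s, if anything falls off the work surface, if the arm or the gripper's body presses on something with over 40 N, if the wrist force passes 120 N, or if a joint passes its speed limit or range.

## Working session

There is one attempt and no reset: what is moved stays moved. The work goes in short steps, Python scripts to look and compute and a shell command to move; the robot and the scene stay as the last step left them, time stands still between calls to the robot, and variables do not carry over. Pictures are saved under pics/ and viewed, about 8 in all and at most 12, crops included, and the job is handed in when it is done.

```bash
mkdir -p pics
python3 - <<'E'
from bench import ctrl
import cv2
for n in("top","scene"):
    cv2.imwrite(f"pics/{n}0.png",ctrl.get_image(n)[:,:,::-1]); p=ctrl.camera_params(n); print(n,p["K"],p["pose"])
s=ctrl.get_state(); print(s["time"],s["position"],s["tool_rot"],s["grip_width"])
E
```

```text
top [[448.12854529   0.         324.30880676]
 [  0.         448.12854529 194.00379467]
 [  0.           0.           1.        ]] [[-0.01373445 -0.9849066   0.17254088  0.48993339]
 [-0.99981492  0.0112023  -0.01564087  0.05695363]
 [ 0.01347195 -0.17272376 -0.98487817  0.99343167]
 [ 0.          0.          0.          1.        ]]
scene [[383.19396753   0.         322.23510013]
 [  0.         383.19396753 197.03304118]
 [  0.           0.           1.        ]] [[-0.4245996   0.6104787  -0.66860373  1.20290379]
 [ 0.90519474  0.30122738 -0.29980752  0.28908479]
 [ 0.01837564 -0.73251473 -0.68050313  0.64494927]
 [ 0.          0.          0.          1.        ]]
0.1 [ 0.28239337 -0.58492894  0.22156808] [-3.06087060e+00 -7.00383947e-01  6.88203431e-04] 0.9950126664543418
```

View pics/top0.png

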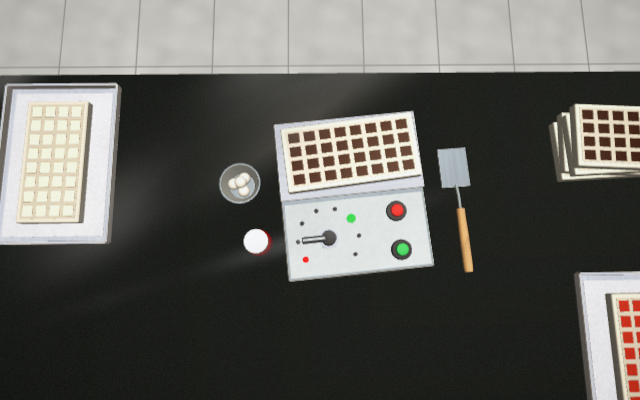

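View pics/scene0.png

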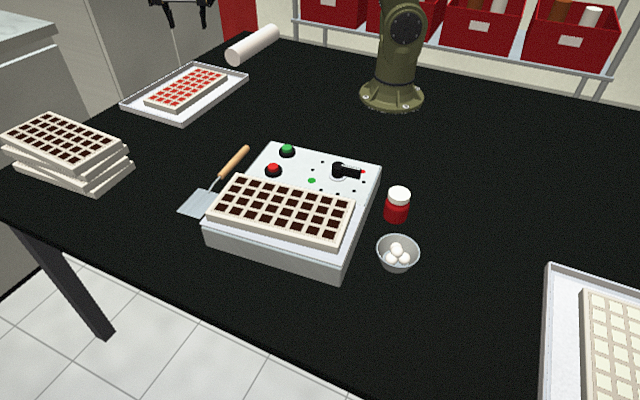

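The top view shows the selector hub at about (330,238) and the lever pointing left to (303,240), which is click 1. The red dot is at (306,259), the green dot at (351,218), the start button at (401,249) and the stop button at (396,211). The jar is at (257,241).

```bash
cat > h.py <<'E'
import numpy as np
from bench import ctrl
def proj(n,uv,z):
    p=ctrl.camera_params(n);T=p["pose"]
    d=T[:3,:3]@np.linalg.solve(p["K"],[*uv,1.]);return T[:3,3]+d*(z-T[2,3])/d[2]
E
python3 - <<'E'
import cv2,numpy as np
from h import *
from scipy.optimize import least_squares
im=cv2.imread("pics/top0.png");g=im.min(2).astype(float)
dots=[(306,259),(298,242),(302,223),(316,211),(335,209),(351,218),(359,236),(355,254)]
P=[]
for u,v in dots:
    w=im[v-5:v+6,u-5:u+6].min(2).astype(float); w=np.clip(np.median(w)-30-w,0,None)
    yy,xx=np.mgrid[v-5:v+6,u-5:u+6]; P.append(proj("top",((w*xx).sum()/w.sum(),(w*yy).sum()/w.sum()),.07)[:2])
P=np.array(P)
i=np.arange(8)
def f(x):
    a=x[2]+np.radians(126-36*i); return (P-x[:2]-.063*np.c_[np.cos(a),np.sin(a)]).ravel()
r=least_squares(f,[*P.mean(0),0]);print("axis",r.x,np.degrees(r.x[2]),(r.fun*1000).round(1))
yaw=r.x[2];c=r.x[:2];R=np.array([[np.cos(yaw),-np.sin(yaw)],[np.sin(yaw),np.cos(yaw)]])
for n,m,z in(("start",(401,249),.092),("stop",(396,211),.092),("jar",(257,241),.075),("bowl",(240,183),.03),("tip",(303,240),.105)):
    q=proj("top",m,z)[:2];print(n,q,"machine rel axis",(R.T@(q-c)*1000).round(1))
for (u,v) in((289,280),(434,265),(424,188),(285,201)): print(proj("top",(u,v),.07)[:2])
for k in range(9):
    a=yaw+np.radians(126-36*k);print(k,np.degrees(a).round(1),(c+.054*np.array([np.cos(a),np.sin(a)])).round(4))
E
```

```text
axis [0.55924536 0.03515505 0.09571501] 5.484066056007016 [-0.3  0.7  0.9 -3.7 -0.   0.8 -0.1  0.4 -0.1  0.3  0.1  0.6 -0.3  0.6
 -0.3  0.4]
start [ 0.53422372 -0.10951806] machine rel axis [ -38.7 -141.6]
stop [ 0.6111137 -0.1026581] machine rel axis [  38.5 -142.1]
jar [0.55510402 0.18096823] machine rel axis [  9.8 145.5]
bowl [0.6852409  0.22568111] machine rel axis [143.6 177.6]
tip [0.55378419 0.08622196] machine rel axis [-0.6 51.4]
[0.47599583 0.1161117 ]
[ 0.50196155 -0.17972595]
[ 0.66214537 -0.1676063 ]
[0.63783952 0.12441669]
0 131.5 [0.5235 0.0756]
1 95.5 [0.5541 0.0889]
2 59.5 [0.5867 0.0817]
3 23.5 [0.6088 0.0567]
4 -12.5 [0.612  0.0235]
5 -48.5 [ 0.595  -0.0053]
6 -84.5 [ 0.5644 -0.0186]
7 -120.5 [ 0.5318 -0.0114]
8 -156.5 [0.5097 0.0136]
```

```bash
cat >> h.py <<'E'
C=np.array([.5592,.0352])
def fc(a_deg,r=.034,gap=0.):  # TCP xy with lever at world angle a, tool x = world x
    a=np.radians(a_deg);u=np.array([np.cos(a),np.sin(a)]);n=np.array([-u[1],u[0]])
    return C+r*u+(.006+.0095*abs(n[0])+.015*abs(n[1])+gap)*n
E
python3 - <<'E'
from h import *
print("pre",fc(95.5,gap=.018).round(4))
for k in np.arange(1,4.75,.25): print(k,(fc(131.5-36*k)*1000).round(1))
E
python3 -m creep '[[[0,0,0,0,0,0,0.15],[0,0,0,0,0,0,0.30],[0,0,0,0,0,0,0.449],[0,0,0,0,0,0,0.449]]]' 20
```

```text
pre [0.5212 0.0657]
1.0 [539.1  67.4]
1.25 [544.9  70.1]
1.5 [548.5  72.4]
1.75 [552.7  74.3]
2.0 [557.7  75.6]
2.25 [563.2  76. ]
2.5 [569.1  75.4]
2.75 [575.1  73.5]
3.0 [581.   70.3]
3.25 [586.4  65.9]
3.5 [591.   60.2]
3.75 [594.5  54.6]
4.0 [597.3  50. ]
4.25 [599.4  44.5]
4.5 [600.5  38.4]
time: 0.5
position: [0.2824, -0.5851, 0.222]
tool_rot: [-3.141, -0.001, 0.001]
ft_force: [0.9, 0.1, -0.4]
grip_width: 0.725
```

```bash
python3 -m creep '[[[0,17,-46,0,0,0,0],[0,34,-92,0,0,0,0],[0,51,-138,0,0,0,0],[0,68,-184,0,0,0,0],[0,85,-230,0,0,0,0]]]'
python3 -m creep '[[[0,17,-46,0,0,0,0],[0,34,-92,0,0,0,0],[0,51,-138,0,0,0,0],[0,68,-184,0,0,0,0],[0,85,-230,0,0,0,0]]]'
python3 -m creep '[[[0,17,-46,0,0,0,0],[0,34,-92,0,0,0,0],[0,51,-138,0,0,0,0],[0,69,-191,0,0,0,0],[0,69,-191,0,0,0,0]]]'
```

```text
time: 1.0
position: [0.3677, -0.3532, 0.2224]
tool_rot: [3.141, 0.008, -0.0]
ft_force: [-0.0, -0.2, 0.8]
grip_width: 0.265
time: 1.5
position: [0.4524, -0.1233, 0.2226]
tool_rot: [3.141, 0.008, 0.0]
ft_force: [0.7, 0.1, -0.2]
grip_width: 0.003
time: 2.0
position: [0.5214, 0.0738, 0.2228]
tool_rot: [-3.137, -0.024, -0.001]
ft_force: [-0.6, 0.9, 0.7]
grip_width: 0.008
```

```bash
python3 -m creep '[[[0,0,0,40,0,0,0],[0,0,0,80,0,0,0],[0,0,0,95,0,0,0],[0,0,0,95,0,0,0]]]'
python3 - <<'E'
from h import *
import cv2
s=ctrl.get_state();print(s["position"],s["tool_rot"])
a=ctrl.get_image("top")[150:300,230:430,::-1];b=ctrl.get_image("scene")[100:250,250:450,::-1]
cv2.imwrite("pics/a1.png",cv2.resize(np.hstack([a,b]),None,fx=2,fy=2))
s=ctrl.get_state();print(s["position"],s["tool_rot"])
E
```

```text
time: 2.4
position: [0.5192, 0.0652, 0.1254]
tool_rot: [3.141, 0.004, -0.008]
ft_force: [0.1, -0.7, 0.8]
grip_width: 0.008
[0.51916851 0.06519637 0.12540269] [ 3.14149255  0.00378506 -0.00792633]
[0.52190575 0.0657207  0.12878302] [-3.14146218e+00 -2.38009036e-03 -2.30809660e-03]
```

View pics/a1.png

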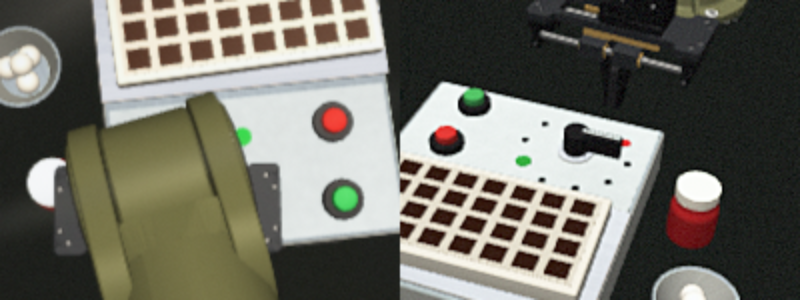

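The scene view shows the closed fingers above the near side of the lever, over bare deck. The top view is covered by the arm. Next I lower the fingers to the lever's height.

```bash
python3 -m creep '[[[0,0,0,20,0,0,0],[0,0,0,35,0,0,0],[0,0,0,43,0,0,0],[0,0,0,43,0,0,0],[0,0,0,43,0,0,0]]]'; python3 -m creep '[[[0,4,0,0,0,0,0],[0,8,0,0,0,0,0],[0,12,-1,0,0,0,0],[0,14,-1,0,0,0,0],[0,14,-1,0,0,0,0]]]'
```

```text
time: 3.0
position: [0.5215, 0.0659, 0.0851]
tool_rot: [-3.142, -0.002, -0.001]
ft_force: [0.2, 0.0, 0.5]
grip_width: 0.005
time: 3.5
position: [0.5355, 0.0669, 0.0846]
tool_rot: [-3.141, -0.001, -0.0]
ft_force: [-0.6, 1.1, -1.3]
grip_width: 0.005
```

```bash
python3 -m creep '[[[0,3,-1,0,0,0,0],[0,5,-2,0,0,0,0],[0,7,-2,0,0,0,0],[0,9,-3,0,0,0,0],[0,9,-3,0,0,0,0]]]'; python3 -m creep '[[[0,1,-1,0,0,0,0],[0,2,-1,0,0,0,0],[0,3,-2,0,0,0,0],[0,4,-2,0,0,0,0],[0,4,-2,0,0,0,0]]]'
python3 - <<'E'
from h import *
import cv2
a=ctrl.get_image("top")[150:300,230:430,::-1];b=ctrl.get_image("scene")[100:250,250:450,::-1]
cv2.imwrite("pics/a2.png",cv2.resize(np.hstack([a,b]),None,fx=2,fy=2))
E
```

```text
time: 4.0
position: [0.5445, 0.0701, 0.0844]
tool_rot: [-3.141, -0.001, -0.001]
ft_force: [-0.8, -0.4, -0.3]
grip_width: 0.008
time: 4.5
position: [0.5486, 0.072, 0.0848]
tool_rot: [-3.141, -0.001, -0.002]
ft_force: [0.5, -0.1, -1.2]
grip_width: 0.005
```

View pics/a2.png

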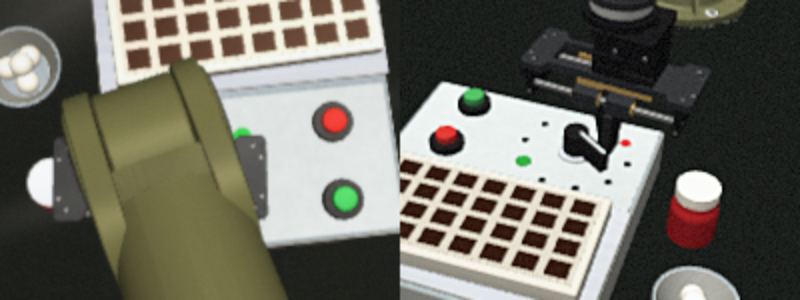

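The lever has moved and its tip is now at crop (607,165). I'll check that against the predicted tip pixels for each click.

Run:
```python
from h import *
p=ctrl.camera_params("scene");T=np.linalg.inv(p["pose"])
for k in (0,1,1.5,2,2.5,3,3.5,4,4.5,5,5.5,6):
    a=np.radians(131.5-36*k);o=[]
    for r in(0,.054):
        q=p["K"]@(T@[*(C+r*np.array([np.cos(a),np.sin(a)])),.105,1])[:3];o+=[400+2*(q[0]/q[2]-250),2*(q[1]/q[2]-100)]
    print(k,np.round(o))
s=ctrl.get_state();print(s["position"],s["ft_force"])
```

```text
0 [574. 129. 618. 122.]
1 [574. 129. 620. 140.]
1.5 [574. 129. 613. 148.]
2 [574. 129. 603. 155.]
2.5 [574. 129. 589. 159.]
3 [574. 129. 574. 160.]
3.5 [574. 129. 559. 158.]
4 [574. 129. 545. 153.]
4.5 [574. 129. 535. 146.]
5 [574. 129. 528. 137.]
5.5 [574. 129. 527. 128.]
6 [574. 129. 530. 119.]
[0.54828901 0.0719493  0.08463446] [-0.38997485  0.69636195  0.34905541]
```

```bash
python3 -m creep '[[[0,4,-2,0,0,0,0],[0,9,-4,0,0,0,0],[0,12,-4,0,0,0,0],[0,15,-4,0,0,0,0],[0,15,-4,0,0,0,0]]]'; python3 -m creep '[[[0,2,0,0,0,0,0],[0,4,0,0,0,0,0],[0,6,1,0,0,0,0],[0,7,1,0,0,0,0],[0,7,1,0,0,0,0]]]'
python3 - <<'E'
from h import *
import cv2
b=ctrl.get_image("scene")[120:220,350-50:450,::-1]
b=ctrl.get_image("scene")[100:250,250:450,::-1]
cv2.imwrite("pics/a3.png",cv2.resize(b,None,fx=2,fy=2))
E
```

```text
time: 5.1
position: [0.5629, 0.0759, 0.0841]
tool_rot: [-3.142, -0.001, 0.002]
ft_force: [-1.4, -0.7, -1.3]
grip_width: 0.008
time: 5.6
position: [0.571, 0.0746, 0.0849]
tool_rot: [-3.142, -0.001, -0.003]
ft_force: [-0.5, 0.1, -0.6]
grip_width: 0.005
```

View pics/a3.png

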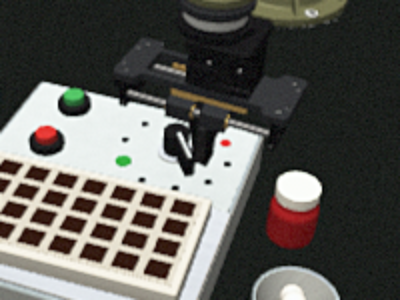

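The tip is at about 2.5 clicks and has not quite snapped over. I'll nudge it on.

```bash
python3 -m creep '[[[0,1,0,0,0,0,0],[0,2,1,0,0,0,0],[0,3,1,0,0,0,0],[0,4,1,0,0,0,0],[0,4,1,0,0,0,0]]]'
python3 - <<'E'
from h import *
import cv2
b=ctrl.get_image("scene")[100:250,250:450,::-1]
cv2.imwrite("pics/a4.png",cv2.resize(b,None,fx=2,fy=2))
E
```

```text
time: 6.2
position: [0.5742, 0.0738, 0.0845]
tool_rot: [3.142, 0.001, 0.0]
ft_force: [-0.5, -0.9, -0.8]
grip_width: 0.01
```

View pics/a4.png

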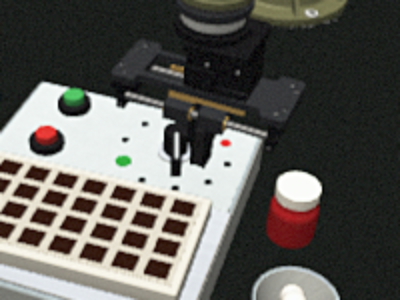

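Lever is at click 3. I'll measure the angle numerically from here, to save on views.

```bash
cat >> h.py <<'E'
import cv2
def lever():
    im=cv2.cvtColor(ctrl.get_image("scene"),cv2.COLOR_RGB2GRAY).astype(np.float32)
    p=ctrl.camera_params("scene");T=np.linalg.inv(p["pose"])
    K=np.arange(0,7.01,.1);S=[]
    for k in K:
        def samp(dw):
            a=np.radians(131.5-36*k);u=np.array([np.cos(a),np.sin(a)]);n=np.array([-u[1],u[0]])
            X=np.array([[*(C+r*u+dw*n),.105,1] for r in np.linspace(.02,.05,12)])
            q=(p["K"]@(T@X.T)[:3]);q=(q[:2]/q[2]).astype(np.float32)
            return cv2.remap(im,q[:1],q[1:],cv2.INTER_LINEAR).mean()
        w,l,r=samp(0),samp(.004),samp(-.004);S.append(w-max(l,r))
    o=np.argsort(S)[::-1][:4]; print("lever clicks",[(round(K[i],1),round(float(S[i]))) for i in o])
    s=ctrl.get_state();print((s["position"]*1000).round(1),s["ft_force"].round(1),s["time"])
E
python3 -c "
from h import *;lever()"
python3 -m creep '[[[0,4,2,0,0,0,0],[0,7,4,0,0,0,0],[0,10,6,0,0,0,0],[0,12,8,0,0,0,0],[0,12,8,0,0,0,0]]]'
python3 -c "
from h import *;lever()"
python3 -m creep '[[[0,2,2,0,0,0,0],[0,4,4,0,0,0,0],[0,5,6,0,0,0,0],[0,5,6,0,0,0,0],[0,5,6,0,0,0,0]]]'
python3 -c "
from h import *;lever()"
```

```text
lever clicks [(np.float64(2.9), 160), (np.float64(3.0), 6), (np.float64(4.2), 3), (np.float64(6.9), 2)]
[574.1  73.9  84.5] [0.8 0.4 0.1] 6.3
time: 6.8
position: [0.5858, 0.0661, 0.0843]
tool_rot: [-3.141, -0.001, 0.002]
ft_force: [-1.7, 1.6, -0.0]
grip_width: 0.007
lever clicks [(np.float64(3.0), 186), (np.float64(6.2), 13), (np.float64(0.3), 10), (np.float64(6.1), 9)]
[585.7  66.2  84.3] [-1.9  1.   0.1] 6.85
time: 7.35
position: [0.5917, 0.0592, 0.0847]
tool_rot: [3.141, 0.0, 0.002]
ft_force: [-0.0, 0.1, -0.8]
grip_width: 0.003
lever clicks [(np.float64(3.3), 87), (np.float64(3.4), 48), (np.float64(1.5), 14), (np.float64(0.2), 5)]
[591.6  59.4  84.7] [ 0.9 -0.1 -0.1] 7.4
```

```bash
python3 -m creep '[[[0,1,1,0,0,0,0],[0,2,3,0,0,0,0],[0,2,4,0,0,0,0],[0,3,5,0,0,0,0],[0,3,5,0,0,0,0]]]'
python3 -c "
from h import *;lever()"
```

```text
time: 7.9
position: [0.5943, 0.0543, 0.0846]
tool_rot: [3.141, 0.0, 0.0]
ft_force: [0.4, -0.1, -0.3]
grip_width: 0.006
lever clicks [(np.float64(1.7), 13), (np.float64(3.5), 11), (np.float64(0.2), 7), (np.float64(1.1), 6)]
[594.2  54.6  84.5] [1.1 0.3 0.5] 7.95
```

```bash
sed -i 's/7.01,.1/7.01,.05/' h.py
python3 -c "
from h import *;lever()
cv2.imwrite('pics/a5.png',cv2.resize(ctrl.get_image('scene')[130:200,290:390,::-1],None,fx=5,fy=5))"
```

```text
lever clicks [(np.float64(3.6), 50), (np.float64(3.6), 38), (np.float64(1.6), 9), (np.float64(1.7), 7)]
[594.1  54.7  84.5] [-1.4  0.4  0. ] 8.0
```

View pics/a5.png

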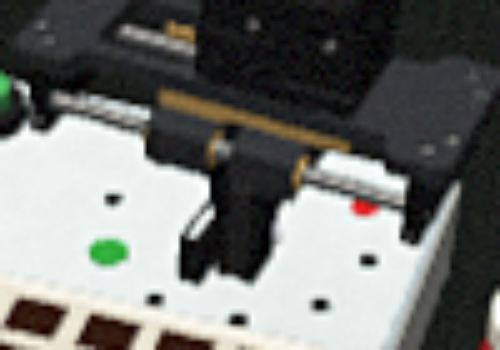

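The lever is at about 3.6 and still moving while the finger stands still. I'll wait to see whether it snaps over.

```bash
python3 -m creep '[[[0,0,0,0,0,0,0],[0,0,0,0,0,0,0],[0,0,0,0,0,0,0]]]'
python3 -c "
from h import *;lever()"
```

```text
time: 8.35
position: [0.5941, 0.0549, 0.0845]
tool_rot: [3.141, 0.001, -0.0]
ft_force: [-0.8, 0.1, 0.7]
grip_width: 0.003
lever clicks [(np.float64(4.0), 33), (np.float64(4.0), 30), (np.float64(0.2), 9), (np.float64(1.6), 7)]
[594.1  54.9  84.5] [-0.4 -0.2  0.9] 8.4
```

```bash
python3 -m creep '[[[0,2,3,0,0,0,0],[0,3,5,0,0,0,0],[0,4,8,0,0,0,0],[0,5,11,0,0,0,0],[0,5,11,0,0,0,0]]]'
python3 -c "
from h import *;lever()"
python3 -m creep '[[[0,0,1,0,0,0,0],[0,1,2,0,0,0,0],[0,1,4,0,0,0,0],[0,1,5,0,0,0,0],[0,1,5,0,0,0,0]]]'
python3 -c "
from h import *;lever()"
```

```text
time: 8.9
position: [0.5991, 0.044, 0.0845]
tool_rot: [-3.141, -0.001, 0.0]
ft_force: [-1.3, 1.7, -0.2]
grip_width: 0.005
lever clicks [(np.float64(6.8), 15), (np.float64(1.4), 12), (np.float64(6.7), 11), (np.float64(1.4), 10)]
[599.   44.2  84.5] [-0.5  1.9  0.3] 8.95
time: 9.45
position: [0.6004, 0.0378, 0.0845]
tool_rot: [3.14, 0.0, 0.001]
ft_force: [-0.5, 0.5, -0.4]
grip_width: 0.004
lever clicks [(np.float64(1.5), 15), (np.float64(1.4), 13), (np.float64(6.6), 10), (np.float64(1.4), 9)]
[600.4  37.8  84.5] [-0.4  1.6  1.1] 9.5
```

```bash
python3 -m creep '[[[0,0,1,0,0,0,0],[0,0,2,0,0,0,0],[0,0,2,0,0,0,0],[0,0,2,0,0,0,0],[0,0,2,0,0,0,0]]]'
python3 -c "
from h import *;lever()
cv2.imwrite('pics/a6.png',cv2.resize(ctrl.get_image('scene')[130:200,290:390,::-1],None,fx=5,fy=5))"
```

```text
time: 10.0
position: [0.6003, 0.0364, 0.0846]
tool_rot: [3.141, 0.001, 0.001]
ft_force: [0.4, 0.7, -0.0]
grip_width: 0.002
lever clicks [(np.float64(1.4), 15), (np.float64(6.6), 13), (np.float64(1.4), 12), (np.float64(1.5), 9)]
[600.3  36.5  84.6] [-0.3 -0.4 -0.3] 10.05
```

View pics/a6.png

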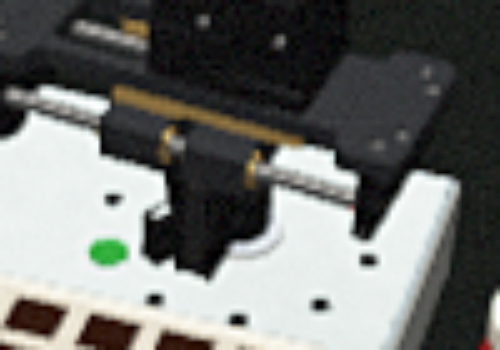

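Lever tip shows at crop (155,212), about 4.35 clicks. I'll go on in small steps.

```bash
cat >> h.py <<'E'
def dark():
    im=cv2.cvtColor(ctrl.get_image("scene"),cv2.COLOR_RGB2GRAY);p=ctrl.camera_params("scene");T=np.linalg.inv(p["pose"])
    o=[]
    for k in np.arange(4,6.3,.25):
        a=np.radians(131.5-36*k);q=p["K"]@(T@[*(C+.053*np.array([np.cos(a),np.sin(a)])),.092,1])[:3];u,v=np.round(q[:2]/q[2]).astype(int);o.append((float(k),int(im[v,u])))
    print(o)
E
python3 -m creep '[[[0,0,1,0,0,0,0],[0,0,2,0,0,0,0],[0,0,2,0,0,0,0],[0,0,2,0,0,0,0],[0,0,2,0,0,0,0]]]'
python3 -c "
from h import *;lever();dark()"
```

```text
time: 10.6
position: [0.6, 0.0346, 0.0845]
tool_rot: [3.141, 0.001, -0.0]
ft_force: [0.2, -0.7, -0.6]
grip_width: 0.002
lever clicks [(np.float64(1.4), 15), (np.float64(6.6), 13), (np.float64(6.6), 12), (np.float64(1.4), 12)]
[600.1  34.7  84.5] [-0.8 -0.3 -0.3] 10.65
[(4.0, 197), (4.25, 12), (4.5, 0), (4.75, 248), (5.0, 241), (5.25, 249), (5.5, 229), (5.75, 240), (6.0, 243), (6.25, 33)]
```

```bash
python3 -m creep '[[[0,0,1,0,0,0,0],[0,0,2,0,0,0,0],[0,0,2,0,0,0,0],[0,0,2,0,0,0,0],[0,0,2,0,0,0,0]]]'
python3 -c "
from h import *;lever();dark()"
```

```text
time: 11.2
position: [0.6001, 0.0328, 0.0845]
tool_rot: [3.141, 0.001, -0.0]
ft_force: [0.6, 1.3, -0.9]
grip_width: 0.006
lever clicks [(np.float64(1.4), 15), (np.float64(0.4), 12), (np.float64(1.4), 12), (np.float64(6.6), 11)]
[600.1  32.8  84.5] [ 0.1 -0.6  0.2] 11.25
[(4.0, 115), (4.25, 247), (4.5, 54), (4.75, 0), (5.0, 51), (5.25, 255), (5.5, 207), (5.75, 243), (6.0, 245), (6.25, 32)]
```

It's snapping, so I stop pushing, wait, then back the finger off the way it came.

```bash
python3 -m creep '[[[0,0,0,0,0,0,0],[0,0,0,0,0,0,0],[0,0,0,0,0,0,0],[0,0,0,0,0,0,0]]]'
python3 -c "
from h import *;lever();dark()"
python3 -m creep '[[[0,0,-5,0,0,0,0],[0,0,-10,0,0,0,0],[0,0,-10,-20,0,0,0],[0,0,-10,-50,0,0,0],[0,0,-10,-80,0,0,0]]]'
python3 -c "
from h import *;lever();dark()"
```

```text
time: 11.7
position: [0.6001, 0.0329, 0.0845]
tool_rot: [3.142, 0.001, 0.0]
ft_force: [-0.4, -0.1, 0.3]
grip_width: 0.008
lever clicks [(np.float64(1.4), 14), (np.float64(1.4), 12), (np.float64(0.3), 10), (np.float64(0.4), 10)]
[600.1  32.9  84.5] [-0.5 -0.6 -0.1] 11.75
[(4.0, 109), (4.25, 243), (4.5, 94), (4.75, 1), (5.0, 52), (5.25, 255), (5.5, 206), (5.75, 243), (6.0, 245), (6.25, 32)]
time: 12.3
position: [0.5996, 0.0437, 0.165]
tool_rot: [-3.141, -0.003, 0.002]
ft_force: [0.8, 0.3, 0.1]
grip_width: 0.004
lever clicks [(np.float64(5.6), 10), (np.float64(3.5), 9), (np.float64(5.5), 4), (np.float64(5.6), 3)]
[602.8  44.3 171.1] [2.2 0.  3.8] 12.35
[(4.0, 240), (4.25, 243), (4.5, 92), (4.75, 0), (5.0, 48), (5.25, 254), (5.5, 208), (5.75, 242), (6.0, 239), (6.25, 235)]
```

```bash
python3 -m creep '[[[0,-17,38,0,0,0,0],[0,-34,76,0,0,0,0],[0,-51,114,0,0,0,0],[0,-67,153,0,0,0,0],[0,-67,153,0,0,0,0]]]'
python3 -c "
from h import *;lever();dark()
a=ctrl.get_image('top')[180:290,270:440,::-1];b=ctrl.get_image('scene')[120:230,240:410,::-1]
cv2.imwrite('pics/a7.png',cv2.resize(np.vstack([a,b]),None,fx=2.7,fy=2.7))"
```

```text
time: 12.9
position: [0.5305, -0.1174, 0.1637]
tool_rot: [3.138, -0.014, -0.004]
ft_force: [0.5, -0.7, -0.3]
grip_width: 0.008
lever clicks [(np.float64(5.6), 10), (np.float64(3.5), 8), (np.float64(5.6), 4), (np.float64(5.5), 4)]
[ 531.9 -113.6  164. ] [0.3 0.4 0.2] 12.95
[(4.0, 240), (4.25, 241), (4.5, 91), (4.75, 0), (5.0, 51), (5.25, 255), (5.5, 205), (5.75, 242), (6.0, 238), (6.25, 237)]
```

View pics/a7.png

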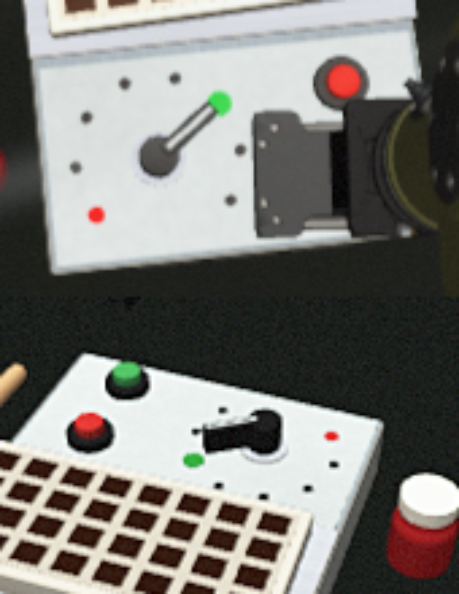

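The top view shows the lever pointing at the green dot. Next I lower the finger over the start button.

```bash
python3 -m creep '[[[0,0,0,25,0,0,0],[0,0,0,45,0,0,0],[0,0,0,60,0,0,0],[0,0,0,66,0,0,0],[0,0,0,66,0,0,0]]]'
python3 -m creep '[[[0,0,0,0,0,0,0],[0,0,0,0,0,0,0]]]'
python3 -c "
from h import *
cv2.imwrite('pics/a8.png',cv2.resize(ctrl.get_image('scene')[120:190,250:350,::-1],None,fx=5,fy=5))"
```

```text
time: 13.6
position: [0.533, -0.1092, 0.0978]
tool_rot: [-3.141, -0.003, 0.002]
ft_force: [0.6, -0.1, -0.3]
grip_width: 0.004
time: 13.8
position: [0.5341, -0.1102, 0.0995]
tool_rot: [3.141, 0.002, 0.003]
ft_force: [-0.4, -0.3, 0.7]
grip_width: 0.004
```

View pics/a8.png

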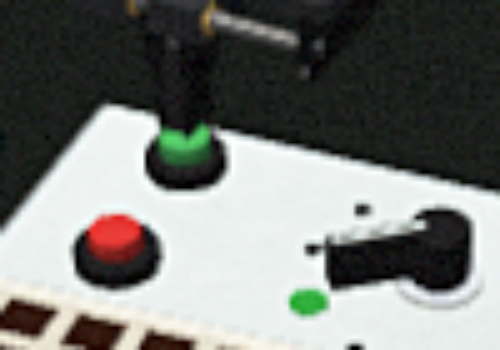

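The finger is centred just above the green button. I'll press now.

```bash
python3 -m creep '[[[0,0,0,4,0,0,0],[0,0,0,7,0,0,0],[0,0,0,9,0,0,0],[0,0,0,11,0,0,0],[0,0,0,11,0,0,0]]]'
python3 -m creep '[[[0,0,0,1,0,0,0],[0,0,0,2,0,0,0],[0,0,0,3,0,0,0],[0,0,0,3,0,0,0],[0,0,0,3,0,0,0]]]'
```

```text
time: 14.35
position: [0.5335, -0.1104, 0.0878]
tool_rot: [3.141, 0.001, 0.001]
ft_force: [-1.0, -0.5, 4.8]
grip_width: 0.006
time: 14.85
position: [0.5335, -0.1103, 0.0863]
tool_rot: [3.141, 0.001, 0.001]
ft_force: [-4.0, -0.4, 14.2]
grip_width: 0.009
```

Force is 14 N at z = 0.0863, so the button is against its stop. Now I retract.

```bash
python3 -m creep '[[[0,0,0,-10,0,0,0],[0,0,0,-35,0,0,0],[0,0,0,-70,0,0,0],[0,0,0,-110,0,0,0],[0,0,0,-110,0,0,0]]]'
python3 -m creep '[[[0,-10,45,0,0,0,0],[0,-20,90,0,0,0,0],[0,-30,135,0,0,0,0],[0,-40,180,0,0,0,0],[0,-40,180,0,0,0,0]]]'
python3 -m creep '[[[0,0,0,0,0,0,0],[0,0,0,0,0,0,0],[0,0,0,0,0,0,0]]]'
python3 -c "
from h import *
cv2.imwrite('pics/a9.png',np.vstack([ctrl.get_image('top')[100:300,200:500,::-1],ctrl.get_image('scene')[90:290,170:470,::-1]]))"
```

```text
time: 15.35
position: [0.5363, -0.1103, 0.1998]
tool_rot: [3.139, 0.002, 0.014]
ft_force: [0.6, -0.1, 0.1]
grip_width: 0.001
time: 15.85
position: [0.4891, -0.2985, 0.1929]
tool_rot: [3.139, -0.017, -0.005]
ft_force: [-0.7, -1.0, -0.6]
grip_width: 0.006
time: 16.15
position: [0.494, -0.2883, 0.1943]
tool_rot: [-3.141, -0.006, 0.0]
ft_force: [-0.2, 0.9, -0.1]
grip_width: 0.004
```

View pics/a9.png

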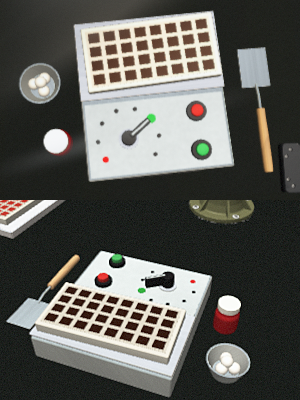

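The last picture shows the lever at the green dot, both buttons out, the loose items where they were and the robot clear.

```bash
python3 -c "
from bench import ctrl;ctrl.close_job()"
```

```text
the job is handed in; nothing more can be done
```

I set the speed selector to the green mark and pressed the start button once, then handed the job in at about 16 s. The hand-in gives no verdict.

- **Selector:** I pushed the lever with the closed fingertips, one click at a time, from the first click to the fifth. I stopped as soon as it snapped over.
- **Start button:** I pressed it to its stop (about 14 N at a tip height of 86 mm), then lifted off and moved the arm clear.

The final top and scene pictures show the lever on the green dot and both buttons out. The mould, jar, bowl and spatula look unmoved, and the robot touches nothing; I judged all of this by eye.

One check failed: my image-based lever tracker lost the lever for the last click. For that click I used the darkness of the lever tip in the scene image, which read roughly 4.8 to 5 clicks. The top view then showed the lever at the green dot.

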